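# Line up the condiments by height

### The arm

A 7-joint arm with a two-finger parallel gripper is mounted at the origin on a cart in front of the work surface, level with it; the furniture and walls round the work are solid. World frame = base frame: x ahead of the robot, y to its left, z up, the work surface at z = 0. Lengths are in m, angles in rad, forces in N, time in s.
With the tool pointing down it reaches from about 0.4 to 0.85 m from the base axis. Payload 10.4 kg.
Tool frame: the origin (TCP) lies at the very end of the fingers, on their centre line; the grasp point (between the pads) lies 19 mm behind it; z points along the fingers, y is the direction in which the jaws open and shut (so a half turn about z gives the same grasp; the last joint's range is limited). The gripper opens to 87 mm and grips with 3 to 60 N. Pads are 19 mm wide; open, the fingers measure 117 mm over their backs; the gripper's body (75 mm by 190 mm) begins 51 mm behind the grasp point.
Start: joints at [1.089, 0.332, -0.065, 1.46, 0.022, 1.35, -0.088], TCP at [0.277, -0.56, 0.223] pointing down, gripper open.
Joint ranges: [-2.6, 2.6], [-0.5, 2.12], [-1.47, 1.34], [0.16, 2.42], [-1.27, 4.41], [0.06, 2.06], [-2.6, 2.6]. Speed limits (rad/s): [2.22, 2.22, 2.79, 2.79, 3.14, 3.14, 3.14].

### API

Orientations are given as a unit quaternion [x, y, z, w].
In Python, from bench import read_state, camera, close_job, recognise, masks_of gives the robot as it stands.
- The arm moves only by the tool play_rows, never from a script. Its argument "moves" is a list of rows, each a list of 3 entries, a list of its own where there are three numbers: the shift along the tool's x, y, z in cm, then the turn, a rotation vector about the tool's x, y, z in rad, then the finger opening in cm, from 0 to 8.7. In form: [[[dx, dy, dz], [ax, ay, az], jaw], ...]. A call has 1 to 8 rows; each row is the pose to reach, as a shift and turn from the pose commanded when the call began, along the tool's axes at that moment; what a row does not reach only later rows make up. A row lasts 1/8 s, in which the tool goes at most 62.5 mm and 10.7 degrees, less where a joint would pass 70% of its speed; a pose out of reach is approached as far as the arm can. A call with a gripper value outside its range is refused whole. The fingers move at their own pace and stop on an object; "grip_force" is the grip in N (left out, the last holds). Time passes only in rows, so rows that repeat a pose let the fingers close. It gives the time, the measured TCP pose, the force and the opening at its end, in the units of the state.
- read_state(): the state, without advancing time (a new reading comes with each control period).
- camera(name): name is "scene" or "top"; returns a dict with "frame" (384x512x3 uint8, red, green, blue), "intrinsics" (3x3 intrinsics, pixels), "camera_from_world" (4x4, takes a point from world to camera coordinates). Camera axes: x right, y down, z forward; pixel columns grow to the right and rows downward; lengths in m; the calibration is good to about 2 mm. A picture is of the moment at which its call begins. There is no depth.
- close_job(): hands the job in, once; it reports no verdict.
Trained networks look in a picture, given as the dict that the camera call returned (one of the last four; its "shot" number tells which), for a name from the list of things; names that differ only in an ending like _2 or _b are one class to them, and where a whole thing is asked for, a point or a joint stands for the part that bears it (a point fixed in the world has none). Each returns a list of dicts, best first, with "conf" (0 to 1); they miss things now and then, are a little off and sometimes report something else, mostly with a low value. They report only what shows in the picture. A call takes as long as a camera call.
- recognise(picture, query): "at" ([column, row] in pixels, amid what is visible of it).
- masks_of(picture, query): "region" (384x512 bool, what is visible of it) and "at" ([column, row] in pixels, amid what is visible of it).
The state is a dict: "time": time; "joint_positions": joint angles; "joint_vel": joint speeds; "joint_torque": joint torques, N m; "ee_pos": TCP position; "eef_rot": TCP orientation; "ft_force": force on the tool from outside, world axes, zero at the start; "torque": the same for the moment, N m; "width": finger opening in m.
Only numpy, scipy, OpenCV 4.12 (cv2) and the standard library are available. Lean on these libraries where they do the work, as an engineer would, in place of code of your own. Each camera call takes 0.05 s, during which the arm holds its last target.

### The job

Clear the four condiments off the chopping board and line them up by height on the four cork discs of the wooden row board: tallest on the disc next to the upright post, then each next shorter one on the next disc, down to the shortest at the far end. Stand each one upright in the middle of its disc and let go, and do not knock any of them over on the way.

Things in the scene. Friction and masses are not known exactly. Their poses are not given: they have to be found in the camera images.
- oil_bottle_center (a point): condiment: small round green glass bottle with a black cap, 122 mm high in all; straight body 48 mm across up to 90 mm above its foot, then a sloping shoulder and the cap, 23 mm across (the top 18 mm). 0.18 kg. It stands upright on the chopping board (its top 38 mm above the worktop), loose. This point: on its axis, half-way up; z axis up its axis.
- spice_jar_center (a point): condiment: slim spice jar with a mustard-yellow cap, 96 mm high, 42 mm across (cap 41 mm). 0.11 kg. It stands upright on the chopping board (its top 38 mm above the worktop), loose. This point: on its axis, half-way up; z axis up its axis.
- food_tin_center (a point): condiment: small round food tin with a blue and red label, 57 mm across, 72 mm high. 0.18 kg. It stands upright on the chopping board (its top 38 mm above the worktop), loose. This point: on its axis, half-way up; z axis up its axis.
- small_pot_center (a point): condiment: squat round white pot with a flat steel lid (the top 13 mm), straight-sided, 50 mm across all the way up, 50 mm high. 0.1 kg. It stands upright on the chopping board (its top 38 mm above the worktop), loose. This point: on its axis, half-way up; z axis up its axis.
- disc_1: one of four like cork discs (number 1 of 4, numbered along the row), 74 mm across, 4 mm thick, fixed in a straight row 90 mm apart from centre to centre on a dark wooden board. Origin: centre of its underside, which lies 12 mm above the worktop; its top is 16 mm above the worktop. x axis across the row, y axis along the row (from disc 4 towards disc 1).
- disc_2: one of four like cork discs (number 2 of 4, numbered along the row), 74 mm across, 4 mm thick, fixed in a straight row 90 mm apart from centre to centre on a dark wooden board. Origin: centre of its underside, which lies 12 mm above the worktop; its top is 16 mm above the worktop. x axis across the row, y axis along the row (from disc 4 towards disc 1).
- disc_3: one of four like cork discs (number 3 of 4, numbered along the row), 74 mm across, 4 mm thick, fixed in a straight row 90 mm apart from centre to centre on a dark wooden board. Origin: centre of its underside, which lies 12 mm above the worktop; its top is 16 mm above the worktop. x axis across the row, y axis along the row (from disc 4 towards disc 1).
- disc_4: cork disc like disc_1 (number 4 of 4, at the other end of the row from disc 1): 74 mm across, origin at the centre of its underside, 12 mm above the worktop, top at 16 mm; same axes. Note: a solid wall shelf hangs 0.57 m above the worktop from x = 0.595 m backwards; everything to be handled lies in front of it.
- end_post: upright turned pale wooden post, 52 mm high, 22 mm across, fixed on the row board at one end of the row, 50 mm beyond the centre of the last disc (disc 1 or disc 4, whichever is nearer); at the other end of the board is only a flat dark button 4 mm high. Origin: centre of its foot, 12 mm above the worktop; z up.

How it is judged:
By the outcome, as a careful person would: the job done as asked, in the order asked, and still so for the second after the job is handed in, with the robot touching nothing.
It also fails if it takes over 112 s, if anything falls off the work surface, if the arm or the gripper's body presses on something with over 40 N, if the wrist force passes 120 N, or if a joint passes its speed limit or range.

## Working session

There is one attempt and no reset: what is moved stays moved. The work goes in short steps, Python scripts to look and compute and a tool call to move; the robot and the scene stay as the last step left them, time stands still between calls to the robot, and variables do not carry over. Pictures are saved under pics/ and viewed, and the job is handed in when it is done.

Besides the shell and the picture viewer there is one more tool, called as name([rows], argument=value, ...), one row to a line, values as JSON. play_rows: Moves the arm, as the interface text tells. Its arguments: {"type":"object","properties":{"moves":{"type":"array","items":{"type":"array"}},"grip_force":{"type":"number"}},"required":["moves"]}

```bash
mkdir -p pics; ls; cat > h.py <<'E'
import numpy as np, cv2
from bench import *
def save(p,n): cv2.imwrite('pics/'+n, p['frame'][:,:,::-1])
def ray(p,uv):
    K=np.array(p['intrinsics']);T=np.array(p['camera_from_world']);R=T[:3,:3];t=T[:3,3]
    d=R.T@np.linalg.solve(K,[uv[0],uv[1],1.]);return -R.T@t,d
def atz(p,uv,z):
    c,d=ray(p,uv);return c+d*(z-c[2])/d[2]
def proj(p,X):
    K=np.array(p['intrinsics']);T=np.array(p['camera_from_world']);q=K@(T[:3,:3]@np.array(X)+T[:3,3]);return q[:2]/q[2]
E
python3 - <<'E'
from h import *
a=camera('scene');b=camera('top');save(a,'s0.png');save(b,'t0.png')
for p in(a,b):
  print('cam',ray(p,(256,192)))
  for n,z in(('oil_bottle_center',.1),('spice_jar_center',.08),('food_tin_center',.07),('small_pot_center',.06),('disc_1',.016),('end_post',.03)):
    for r in masks_of(p,n): print(n,round(r['conf'],2),np.round(r['at']),r['region'].sum(),np.round(atz(p,r['at'],z),3))
s=read_state();print(s)
E
```

```text
pics
cam (array([-0.44640073,  0.53842381,  0.6359066 ]), array([ 0.76006338, -0.47569321, -0.44300368]))
oil_bottle_center 0.54 [337. 171.] 97 [ 0.446 -0.372  0.1  ]
oil_bottle_center 0.43 [198. 235.] 249 [0.347 0.228 0.1  ]
spice_jar_center 0.94 [309. 193.] 385 [ 0.396 -0.198  0.08 ]
food_tin_center 0.66 [301. 179.] 282 [ 0.518 -0.262  0.07 ]
small_pot_center 0.53 [330. 170.] 89 [ 0.531 -0.421  0.06 ]
disc_1 0.7 [198. 235.] 250 [0.474 0.179 0.016]
disc_1 0.65 [226. 229.] 232 [0.451 0.092 0.016]
disc_1 0.61 [250. 224.] 200 [0.433 0.013 0.016]
disc_1 0.53 [168. 245.] 282 [0.475 0.275 0.016]
cam (array([ 0.20556285, -0.0133114 ,  1.23695396]), array([ 0.22349631,  0.02157236, -0.97448523]))
oil_bottle_center 0.84 [368. 223.] 312 [ 0.392 -0.335  0.1  ]
spice_jar_center 0.75 [323. 221.] 255 [ 0.391 -0.202  0.08 ]
spice_jar_center 0.28 [260. 202.] 377 [ 0.438 -0.003  0.08 ]
food_tin_center 0.76 [339. 189.] 388 [ 0.5   -0.252  0.07 ]
small_pot_center 0.79 [384. 197.] 272 [ 0.485 -0.397  0.06 ]
disc_1 0.89 [232. 199.] 364 [0.456 0.09  0.016]
disc_1 0.84 [181. 194.] 363 [0.463 0.262 0.016]

[... 171 characters left out ...]
ns': array([ 1.0894032 ,  0.33219672, -0.06471679,  1.46009682,  0.02159341,
        1.3498719 , -0.08847293]), 'joint_vel': array([ 6.36906976e-05, -7.16073967e-04,  2.86786961e-05, -4.56736509e-05,
        7.29357937e-04,  2.56728127e-04,  1.52661473e-03]), 'joint_torque': array([ 9.39829897e-05, -6.22910714e+01,  2.47330946e-02, -3.90065789e+01,
       -6.11217669e-02,  3.14246281e-02,  3.31152944e-05]), 'ee_pos': array([ 0.2768343 , -0.56038241,  0.22257913]), 'eef_rot': array([9.73798705e-01, 2.27411691e-01, 3.01968581e-05, 5.46320430e-05]), 'ft_force': array([-0.64800013,  0.46510688,  0.22843605]), 'torque': array([-0.03748783,  0.0369693 , -0.01891199]), 'width': 0.08718722935708648}
```

View images.

```bash
python3 - <<'E'
import cv2
a=cv2.imread('pics/s0.png');b=cv2.imread('pics/t0.png')
cv2.imwrite('pics/s0c.png',cv2.resize(a[130:290,130:390],None,fx=3,fy=3,interpolation=2))
cv2.imwrite('pics/t0c.png',cv2.resize(b[150:280,140:420],None,fx=2.8,fy=2.8,interpolation=2))
E
```

```text
(no output)
```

View pics/s0c.png

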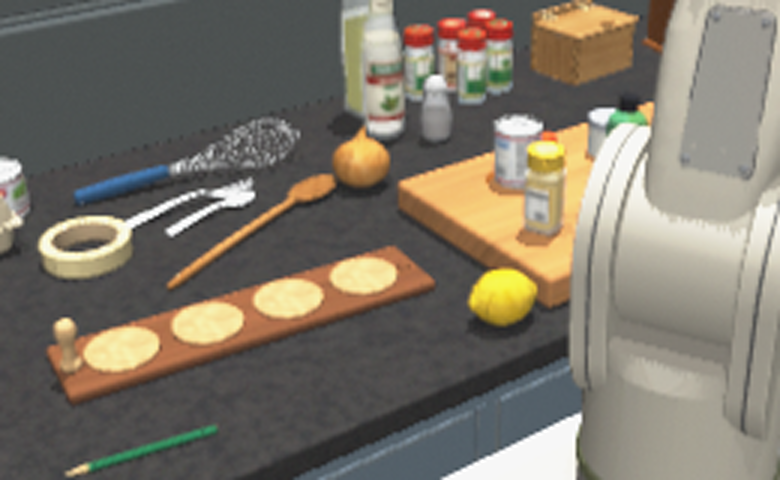

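View pics/t0c.png

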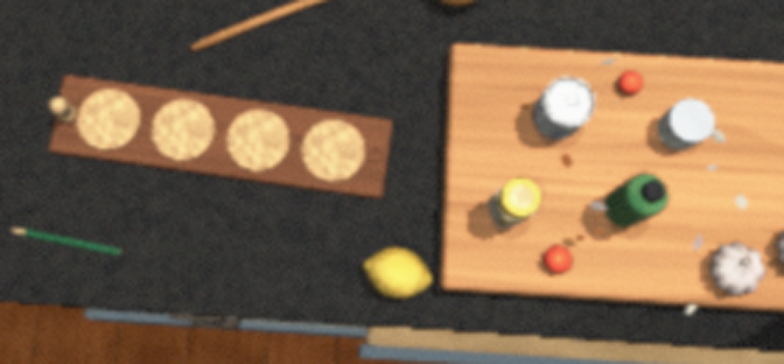

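View pics/t0.png

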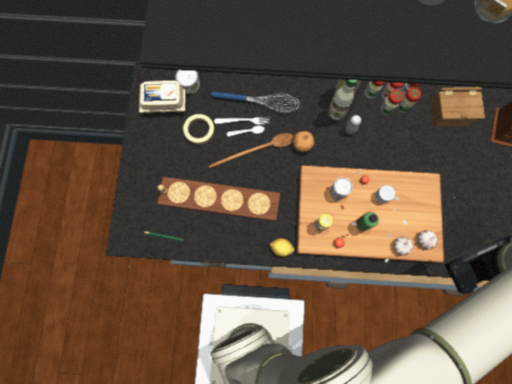

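View pics/s0.png

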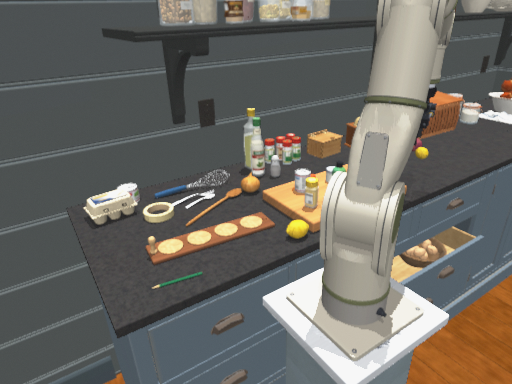

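```bash
cat > m.py <<'E'
from h import *
from scipy.optimize import least_squares
spec={'oil_bottle_center':[(0,.024),(.09,.024),(.104,.0115),(.122,.0115)],'spice_jar_center':[(0,.021),(.096,.0205)],
'food_tin_center':[(0,.0285),(.072,.0285)],'small_pot_center':[(0,.025),(.05,.025)]}
th=np.linspace(0,2*np.pi,40)
def pred(p,prof,x,y,z0):
    S=16;m=np.zeros((384*4,512*4),np.uint8)
    rings=[np.array([proj(p,[x+r*np.cos(t),y+r*np.sin(t),z0+z]) for t in th]) for z,r in prof]
    for a,b in zip(rings,rings[1:]):
        h=cv2.convexHull(np.vstack([a,b]).astype(np.float32))
        cv2.fillConvexPoly(m,np.round((h+.5)*4*S-.5*S).astype(np.int32),1,shift=4)
    return cv2.resize(m.astype(np.float32),(512,384),interpolation=cv2.INTER_AREA)
def fit(p,region,prof,z0,x,y):
    R=region.astype(float);c=np.array([np.nonzero(R)[1].mean(),np.nonzero(R)[0].mean()])
    for _ in range(5):
        P=pred(p,prof,x,y,z0);yy,xx=np.mgrid[:384,:512];q=np.array([(P*xx).sum(),(P*yy).sum()])/P.sum()
        d=atz(p,c,z0+.03)-atz(p,q,z0+.03);x+=d[0];y+=d[1]
    P=pred(p,prof,x,y,z0)>.5
    return x,y,R.sum(),P.sum(),(P&region).sum()/(P|region).sum()
E
python3 - <<'E'
from m import *
a=camera('scene');b=camera('top')
for nm,p in(('scene',a),('top',b)):
  for n in spec:
    for r in masks_of(p,n)[:1]:
      g=atz(p,r['at'],.08);print(nm,n,np.round(fit(p,r['region'],spec[n],.038,g[0],g[1]),4))
  D=[]
  for r in masks_of(p,'disc_1'):
      if r['conf']<.4: continue
      g=atz(p,r['at'],.016);f=fit(p,r['region'],[(0,.037),(.004,.037)],.012,g[0],g[1]);print(nm,'disc',np.round(f,4));D.append(f[:2])
  D=np.array(D);D=D[np.argsort(-D[:,1])];print(np.linalg.norm(np.diff(D,axis=0),axis=1))
  for r in masks_of(p,'end_post'): print('post',np.round(atz(p,r['at'],.04),3))
  if len(D)==4:
    c=D.mean(0);u=(D[0]-D[3])*3+(D[1]-D[2]);u/=np.linalg.norm(u)
    print('u',u,'discs',np.round([c+u*.09*k for k in(1.5,.5,-.5,-1.5)],4).tolist())
E
```

```text
scene spice_jar_center [ 3.868e-01 -1.997e-01  3.730e+02  3.810e+02  9.333e-01]
scene food_tin_center [ 5.138e-01 -2.583e-01  2.520e+02  3.630e+02  6.577e-01]
scene disc [4.635e-01 1.815e-01 2.450e+02 2.840e+02 8.627e-01]
scene disc [4.573e-01 9.260e-02 2.270e+02 2.520e+02 9.008e-01]
scene disc [4.705e-01 2.712e-01 2.920e+02 3.060e+02 9.542e-01]
[0.08989152 0.08913101]
post [0.467 0.326 0.04 ]
top oil_bottle_center [ 3.987e-01 -3.343e-01  3.410e+02  3.350e+02  9.824e-01]
top spice_jar_center [ 3.864e-01 -1.990e-01  2.400e+02  2.400e+02  9.433e-01]
top food_tin_center [ 5.010e-01 -2.547e-01  3.730e+02  3.830e+02  9.585e-01]
top small_pot_center [  0.493   -0.3962 227.     286.       0.7937]
top disc [4.486e-01 2.900e-03 3.790e+02 3.920e+02 9.668e-01]
top disc [4.615e-01 1.812e-01 3.560e+02 3.890e+02 9.103e-01]
top disc [4.556e-01 9.250e-02 3.480e+02 3.930e+02 8.855e-01]
top disc [4.691e-01 2.715e-01 3.610e+02 3.890e+02 9.280e-01]
[0.09061265 0.08889217 0.08991427]
post [0.461 0.325 0.04 ]
u [0.07505051 0.99717973] discs [[0.4688, 0.2716], [0.4621, 0.1819], [0.4553, 0.0921], [0.4486, 0.0024]]
```

play_rows([
  [[3,-2,0],[0,0,-0.15],8.7],
  [[6,-4.2,0],[0,0,-0.3],8.7],
  [[9,-6.4,0],[0,0,-0.45],8.7],
  [[12,-8.5,0],[0,0,-0.6],8.7],
  [[15,-10.6,0],[0,0,-0.75],8.7],
  [[18,-12.8,0],[0,0,-0.9],8.7],
  [[21,-14.9,0],[0,0,-1.036],8.7],
  [[21,-14.9,0],[0,0,-1.036],8.7],
])

```text
time: 2.4
ee_pos: [0.4008, -0.3312, 0.2229]
eef_rot: [0.731, 0.682, 0.0, 0.0]
ft_force: [-0.3, -0.3, -1.2]
width: 0.0871
```

```bash
cat >> m.py <<'E'
from scipy.spatial.transform import Rotation as Ro
def go(target,q=None):
    s=read_state();R=Ro.from_quat(s['eef_rot']);e=s['ee_pos']
    u=np.array([.0751,.9972,0]);v=np.array([.9972,-.0751,0]);Rt=Ro.from_matrix(np.column_stack([u,v,[0,0,-1]]))
    print('t',round(float(s['time']),2),'pos',np.round(e,4),'w',round(float(s['width']),4),'F',np.round(s['ft_force'],1))
    print('shift cm',np.round(R.inv().apply(np.array(target)-e)*100,2),'turn',np.round((R.inv()*Rt).as_rotvec(),3))
E
python3 - <<'E'
from m import *
go([.3987,-.3343,.097])
p=camera('top');save(p,'t1.png')
for n in spec:
    for r in masks_of(p,n)[:1]:
      g=atz(p,r['at'],.08);print(n,np.round(fit(p,r['region'],spec[n],.038,g[0],g[1]),4))
E
```

```text
t 2.4 pos [ 0.4008 -0.3312  0.2229] w 0.0871 F [-0.3 -0.3 -1.2]
shift cm [-0.33 -0.2  12.59] turn [ 0.001 -0.     0.005]
oil_bottle_center [ 3.983e-01 -3.322e-01  2.680e+02  3.370e+02  7.953e-01]
spice_jar_center [  0.3995  -0.3314 306.     282.       0.8667]
food_tin_center [ 5.010e-01 -2.556e-01  3.980e+02  3.870e+02  9.479e-01]
```

View pics/t1.png

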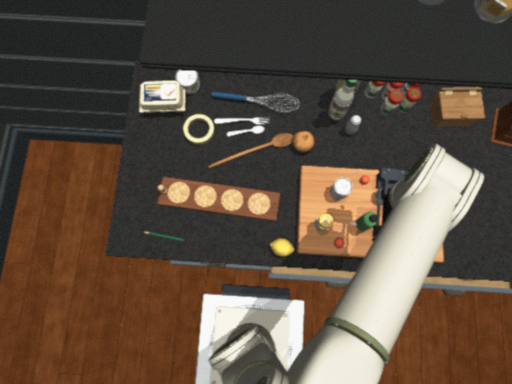

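```bash
python3 - <<'E'
from m import *
p=camera('top')
for X in([.4008,-.3312,.223],[.4008,-.3312,.3],[.4,-.33,.16],[.4438,-.3312,.223],[.357,-.3312,.223]):print(proj(p,X))
f=p['frame'][150:270,290:440,::-1];cv2.imwrite('pics/t1c.png',cv2.resize(f,None,fx=5,fy=5,interpolation=2))
p=camera('scene');save(p,'s1.png')
E
```

```text
[379.67579515 212.95038391]
[389.20616553 207.76529775]
[372.44081091 216.90822159]
[379.54192588 197.56071364]
[379.81474395 228.92399736]
```

View pics/t1c.png

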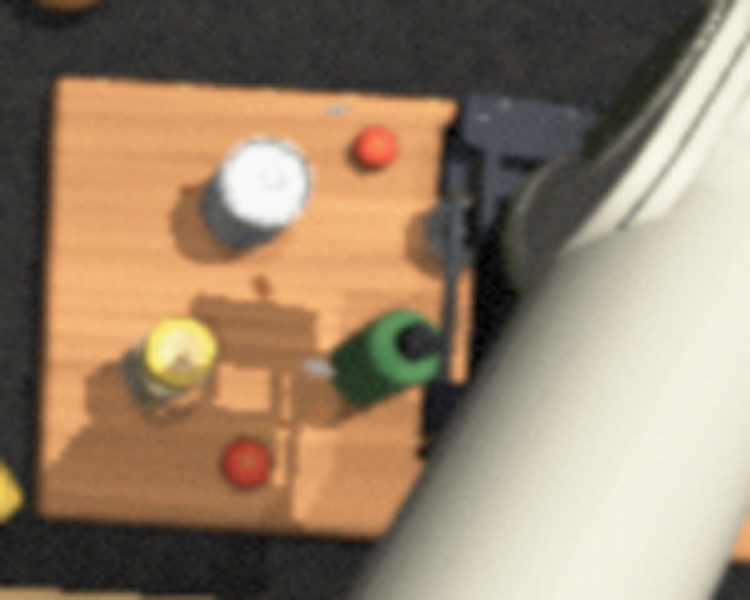

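View pics/s1.png

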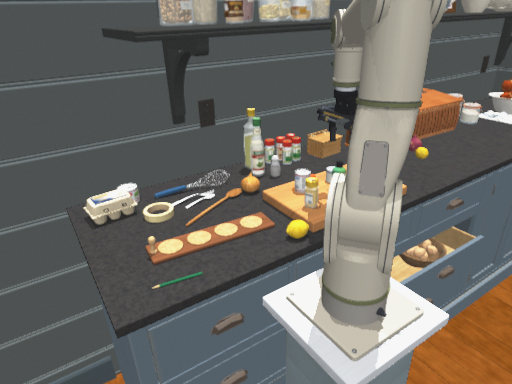

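play_rows([
  [[-0.3,-0.2,0],[0,0,0],8.7],
  [[-0.3,-0.2,4],[0,0,0],8.7],
  [[-0.3,-0.2,8],[0,0,0],8.7],
  [[-0.3,-0.2,11],[0,0,0],8.7],
  [[-0.3,-0.2,12.6],[0,0,0],8.7],
  [[-0.3,-0.2,12.6],[0,0,0],8.7],
  [[-0.3,-0.2,12.6],[0,0,0],6.0],
  [[-0.3,-0.2,12.6],[0,0,0],5.2],
], grip_force=25)

```text
time: 3.75
ee_pos: [0.3975, -0.3371, 0.0977]
eef_rot: [0.733, 0.68, 0.0, 0.001]
ft_force: [0.2, 0.0, 0.2]
width: 0.0743
```

play_rows([
  [[0,0,0],[0,0,0],5.0],
  [[0,0,0],[0,0,0],4.0],
  [[0,0,0],[0,0,0],3.5],
  [[0,0,0],[0,0,0],3.5],
  [[0,0,0],[0,0,0],3.5],
])

```text
time: 4.38
ee_pos: [0.3972, -0.3368, 0.0968]
eef_rot: [0.733, 0.68, 0.0, 0.0]
ft_force: [1.9, 0.5, 2.3]
width: 0.0473
```

```bash
python3 - <<'E'
from m import *
go([.4695,.2716,.097-.022])
E
```

```text
t 4.38 pos [ 0.3972 -0.3368  0.0968] w 0.0473 F [1.9 0.5 2.3]
shift cm [61.21  2.59  2.16] turn [ 0.001  0.    -0.001]
```

play_rows([
  [[0,0,-1],[0,0,0],3.5],
  [[0,0,-3.5],[0,0,0],3.5],
  [[0,0,-7],[0,0,0],3.5],
  [[0,0,-10.5],[0,0,0],3.5],
  [[1,0,-13.5],[0,0,0],3.5],
  [[3,0,-14],[0,0,0],3.5],
  [[6,0.3,-14],[0,0,0],3.5],
  [[10,0.5,-14],[0,0,0],3.5],
])

```text
time: 5.38
ee_pos: [0.4088, -0.2355, 0.2352]
eef_rot: [0.734, 0.68, -0.0, -0.001]
ft_force: [0.4, 0.7, -2.0]
width: 0.0474
```

play_rows([
  [[4,0.2,0],[0,0,0],3.5],
  [[8.5,0.4,0],[0,0,0],3.5],
  [[13,0.6,0],[0,0,0],3.5],
  [[17.5,0.8,0],[0,0,0],3.5],
  [[22,1.0,0],[0,0,0],3.5],
  [[26.5,1.2,0],[0,0,0],3.5],
  [[31,1.4,0],[0,0,0],3.5],
  [[35,1.6,0],[0,0,0],3.5],
])

```text
time: 6.38
ee_pos: [0.4506, 0.1127, 0.2353]
eef_rot: [0.733, 0.68, -0.001, -0.0]
ft_force: [-0.3, 0.9, -1.6]
width: 0.0475
```

play_rows([
  [[4,0.1,0],[0,0,0],3.5],
  [[8,0.2,0],[0,0,0],3.5],
  [[11.5,0.3,0],[0,0,0],3.5],
  [[14,0.4,0],[0,0,0],3.5],
  [[15.5,0.5,0],[0,0,0],3.5],
  [[16,0.5,0],[0,0,0],3.5],
  [[16,0.5,0],[0,0,0],3.5],
  [[16,0.5,0],[0,0,0],3.5],
])

```text
time: 7.38
ee_pos: [0.4693, 0.2687, 0.2365]
eef_rot: [0.734, 0.679, -0.0, 0.0]
ft_force: [-1.0, 0.6, -2.1]
width: 0.0476
```

```bash
cat >> m.py <<'E'
def held(n,off):
    # fit held object, foot at tcp z - off
    s=read_state();z0=s['ee_pos'][2]-off
    for c in('top','scene'):
        p=camera(c);save(p,f"h_{n[:4]}_{c}.png")
        for r in masks_of(p,n)[:2]:
            g=atz(p,r['at'],z0+.04);print(c,n,round(r['conf'],2),np.round(r['at']),np.round(fit(p,r['region'],spec[n],z0,g[0],g[1]),4))
E
python3 - <<'E'
from m import *
go([.4695,.2716,.075])
held('oil_bottle_center',.059)
E
```

```text
t 7.38 pos [0.4693 0.2687 0.2365] w 0.0476 F [-1.   0.6 -2.1]
shift cm [ 3.100e-01 -1.000e-02  1.615e+01] turn [ 0.     0.001 -0.002]
scene oil_bottle_center 0.77 [156. 189.] [4.289e-01 2.874e-01 4.600e+02 8.210e+02 5.214e-01]
```

View pics/h_oil__scene.png

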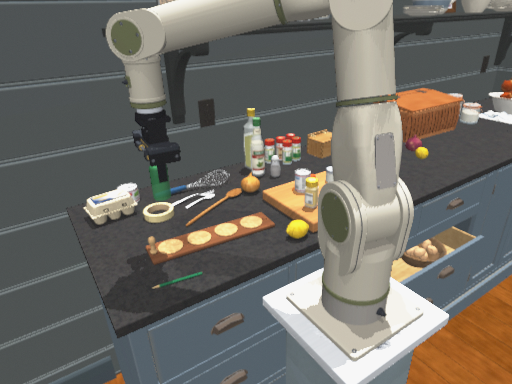

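View pics/h_oil__top.png

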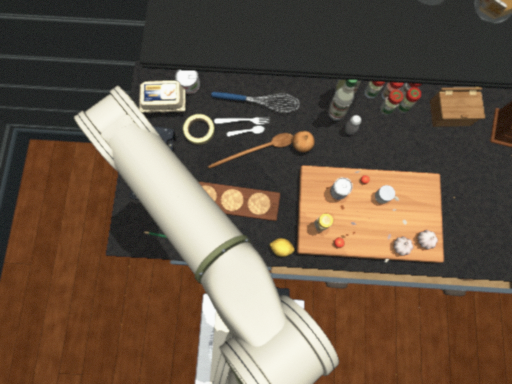

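```bash
python3 - <<'E'
from m import *
p=camera('scene');s=read_state();e=s['ee_pos']
r=masks_of(p,'oil_bottle_center')[0]['region']
for nm,X in (('tcp',e[:2]),('+2.5',e[:2]+.0025*np.array([.075,.997]))):
  P=pred(p,spec['oil_bottle_center'],X[0],X[1],e[2]-.059)>.5
  for row in range(176,203,3):
    a=np.nonzero(r[row])[0];b=np.nonzero(P[row])[0]
    print(nm,row,(a.min(),a.max()) if len(a) else None,(b.min(),b.max()) if len(b) else None)
p=camera('top')
for n in list(spec)[1:]:
    for q in masks_of(p,n)[:1]:
      g=atz(p,q['at'],.08);print(n,np.round(fit(p,q['region'],spec[n],.038,g[0],g[1]),4))
E
```

```text
tcp 176 (np.int64(150), np.int64(158)) (np.int64(151), np.int64(169))
tcp 179 (np.int64(151), np.int64(158)) (np.int64(151), np.int64(169))
tcp 182 (np.int64(151), np.int64(169)) (np.int64(152), np.int64(170))
tcp 185 (np.int64(152), np.int64(170)) (np.int64(152), np.int64(170))
tcp 188 (np.int64(152), np.int64(170)) (np.int64(153), np.int64(170))
tcp 191 (np.int64(153), np.int64(170)) (np.int64(153), np.int64(171))
tcp 194 (np.int64(153), np.int64(170)) (np.int64(154), np.int64(171))
tcp 197 (np.int64(154), np.int64(168)) (np.int64(154), np.int64(171))
tcp 200 (np.int64(158), np.int64(161)) (np.int64(157), np.int64(165))
+2.5 176 (np.int64(150), np.int64(158)) (np.int64(150), np.int64(168))
+2.5 179 (np.int64(151), np.int64(158)) (np.int64(150), np.int64(168))
+2.5 182 (np.int64(151), np.int64(169)) (np.int64(151), np.int64(169))
+2.5 185 (np.int64(152), np.int64(170)) (np.int64(151), np.int64(169))
+2.5 188 (np.int64(152), np.int64(170)) (np.int64(152), np.int64(169))
+2.5 191 (np.int64(153), np.int64(170)) (np.int64(152), np.int64(170))
+2.5 194 (np.int64(153), np.int64(170)) (np.int64(153), np.int64(170))
+2.5 197 (np.int64(154), np.int64(168)) (np.int64(154), np.int64(170))
+2.5 200 (np.int64(158), np.int64(161)) (np.int64(156), np.int64(165))
spice_jar_center [ 3.866e-01 -1.994e-01  2.510e+02  2.420e+02  9.333e-01]
food_tin_center [ 4.989e-01 -2.548e-01  3.180e+02  3.850e+02  8.260e-01]
small_pot_center [  0.4934  -0.3967 287.     290.       0.9626]
```

play_rows([
  [[0.2,0,3],[0,0,0],3.5],
  [[0.2,0,7],[0,0,0],3.5],
  [[0.2,0,10.5],[0,0,0],3.5],
  [[0.2,0,13],[0,0,0],3.5],
  [[0.2,0,14.5],[0,0,0],3.5],
  [[0.2,0,15],[0,0,0],3.5],
  [[0.2,0,15],[0,0,0],3.5],
  [[0.2,0,15],[0,0,0],3.5],
])

```text
time: 8.88
ee_pos: [0.4698, 0.2719, 0.0874]
eef_rot: [0.734, 0.68, 0.001, 0.0]
ft_force: [0.1, -0.1, -2.3]
width: 0.0473
```

```bash
python3 - <<'E'
from m import *
go([.4695,.2706,.075])
E
```

```text
t 8.88 pos [0.4698 0.2719 0.0874] w 0.0473 F [ 0.1 -0.1 -2.3]
shift cm [-0.14 -0.02  1.24] turn [ 0.001 -0.001 -0.001]
```

play_rows([
  [[-0.1,0,0.6],[0,0,0],3.5],
  [[-0.1,0,1.0],[0,0,0],3.5],
  [[-0.1,0,1.2],[0,0,0],3.5],
  [[-0.1,0,1.2],[0,0,0],3.5],
  [[-0.1,0,1.2],[0,0,0],3.5],
])

```text
time: 9.5
ee_pos: [0.4693, 0.2708, 0.0747]
eef_rot: [0.733, 0.68, 0.0, 0.0]
ft_force: [-0.5, -0.3, 1.9]
width: 0.0477
```

play_rows([
  [[0,0,0],[0,0,0],5.0],
  [[0,0,0],[0,0,0],6.0],
  [[0,0,0],[0,0,0],8.5],
  [[0,0,0],[0,0,0],8.5],
  [[0,0,-1],[0,0,0],8.5],
  [[0,0,-5],[0,0,0],8.5],
  [[0,0,-10],[0,0,0],8.5],
  [[0,0,-14],[0,0,0],8.5],
])

```text
time: 10.5
ee_pos: [0.4693, 0.271, 0.2172]
eef_rot: [0.733, 0.68, 0.001, 0.0]
ft_force: [1.2, 0.6, -0.4]
width: 0.0851
```

```bash
python3 - <<'E'
from m import *
go([.3865,-.1994,.079])
E
```

```text
t 10.5 pos [0.4693 0.271  0.2172] w 0.0851 F [ 1.2  0.6 -0.4]
shift cm [-47.54  -4.72  13.78] turn [ 0.001 -0.001 -0.   ]
```

play_rows([
  [[-3,-0.3,0],[0,0,0],8.5],
  [[-8,-0.8,0],[0,0,0],8.5],
  [[-13,-1.3,0],[0,0,0],8.5],
  [[-18,-1.8,0],[0,0,0],8.5],
  [[-23,-2.3,0],[0,0,0],8.5],
  [[-28,-2.8,0],[0,0,0],8.5],
  [[-33,-3.3,0],[0,0,0],8.5],
  [[-38,-3.8,0],[0,0,0],8.5],
])

```text
time: 11.5
ee_pos: [0.4022, -0.1067, 0.2155]
eef_rot: [0.733, 0.68, 0.0, 0.001]
ft_force: [0.6, -0.2, 0.2]
width: 0.0849
```

play_rows([
  [[-4,-0.4,0],[0,0,0],8.5],
  [[-7,-0.7,0],[0,0,0],8.5],
  [[-9,-0.9,0],[0,0,0],8.5],
  [[-9.5,-0.9,0],[0,0,0],8.5],
  [[-9.5,-0.9,0],[0,0,0],8.5],
  [[-9.5,-0.9,0],[0,0,0],8.5],
  [[-9.5,-0.9,0],[0,0,0],8.5],
])

```text
time: 12.38
ee_pos: [0.3865, -0.1988, 0.2147]
eef_rot: [0.733, 0.68, 0.0, 0.0]
ft_force: [0.7, -0.2, -0.7]
width: 0.0849
```

```bash
python3 - <<'E'
from m import *
go([.3865,-.1994,.079])
p=camera('top');save(p,'t2.png')
p=camera('scene');save(p,'s2.png')
r=masks_of(p,'oil_bottle_center')
for q in r:
   g=atz(p,q['at'],.08);print(q['conf'],q['at'],np.round(fit(p,q['region'],spec['oil_bottle_center'],.016,g[0],g[1]),4))
E
```

```text
t 12.38 pos [ 0.3865 -0.1988  0.2147] w 0.0849 F [ 0.7 -0.2 -0.7]
shift cm [-0.06  0.   13.57] turn [0. 0. 0.]
0.64 [163.3, 229.8] [4.732e-01 2.711e-01 6.340e+02 6.370e+02 9.494e-01]
0.56 [331.6, 171.5] [ 4.985e-01 -3.941e-01  1.240e+02  3.730e+02  3.218e-01]
```

View pics/s2.png

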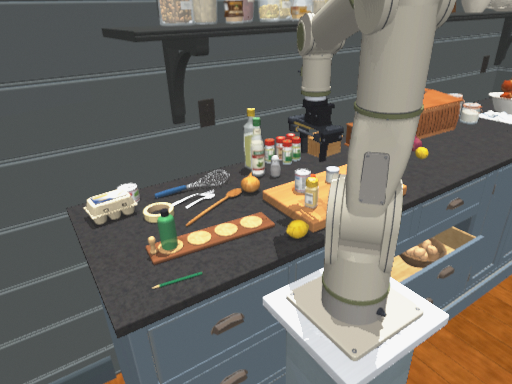

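View pics/t2.png

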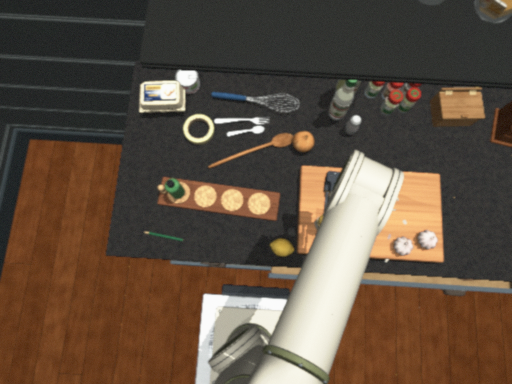

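play_rows([
  [[0,0,4],[0,0,0],8.5],
  [[0,0,8],[0,0,0],8.5],
  [[0,0,11.5],[0,0,0],8.5],
  [[0,0,13.4],[0,0,0],8.5],
  [[0,0,13.6],[0,0,0],8.5],
  [[0,0,13.6],[0,0,0],6],
  [[0,0,13.6],[0,0,0],4.5],
  [[0,0,13.6],[0,0,0],3],
], grip_force=22)

```text
time: 13.52
ee_pos: [0.3867, -0.1997, 0.0792]
eef_rot: [0.733, 0.68, 0.0, 0.001]
ft_force: [0.1, -0.6, 0.6]
width: 0.0632
```

play_rows([
  [[0,0,0],[0,0,0],3],
  [[0,0,0],[0,0,0],3],
  [[0,0,0],[0,0,0],3],
  [[0,0,0],[0,0,0],3],
])

```text
time: 14.02
ee_pos: [0.3865, -0.1996, 0.0788]
eef_rot: [0.733, 0.68, 0.0, 0.0]
ft_force: [0.8, -0.4, 3.1]
width: 0.0464
```

```bash
python3 - <<'E'
from m import *
go([.463,.1819,.079-.022])
E
```

```text
t 14.03 pos [ 0.3865 -0.1996  0.0788] w 0.0464 F [ 0.8 -0.4  3.1]
shift cm [38.62  4.73  2.17] turn [ 0.001  0.    -0.001]
```

play_rows([
  [[0,0,0],[0,0,0],3],
  [[0,0,0],[0,0,0],3],
  [[0,0,0],[0,0,0],3],
  [[0,0,0],[0,0,0],3],
])

```text
time: 14.52
ee_pos: [0.3866, -0.1995, 0.0788]
eef_rot: [0.733, 0.68, 0.0, 0.0]
ft_force: [1.2, -1.4, 5.3]
width: 0.0459
```

play_rows([
  [[0,0,-1],[0,0,0],3],
  [[0,0,-3.5],[0,0,0],3],
  [[0,0,-7],[0,0,0],3],
  [[1,0.1,-10],[0,0,0],3],
  [[4,0.5,-11],[0,0,0],3],
  [[8,1,-11],[0,0,0],3],
  [[12.5,1.5,-11],[0,0,0],3],
  [[17,2.1,-11],[0,0,0],3],
])

```text
time: 15.52
ee_pos: [0.4196, -0.0301, 0.1886]
eef_rot: [0.734, 0.68, -0.0, -0.0]
ft_force: [1.6, 0.1, -1.0]
width: 0.0465
```

play_rows([
  [[4.5,0.6,0],[0,0,0],3],
  [[9,1.1,0],[0,0,0],3],
  [[13.5,1.7,0],[0,0,0],3],
  [[17.5,2.2,0],[0,0,0],3],
  [[20.5,2.5,0],[0,0,0],3],
  [[21.5,2.6,0],[0,0,0],3],
  [[21.6,2.6,0],[0,0,0],3],
  [[21.6,2.6,0],[0,0,0],3],
])

```text
time: 16.52
ee_pos: [0.4624, 0.1806, 0.1884]
eef_rot: [0.734, 0.679, -0.0, 0.0]
ft_force: [-0.0, -0.3, -1.3]
width: 0.0462
```

```bash
python3 - <<'E'
from m import *
go([.463,.1819,.057])
held('spice_jar_center',.041)
E
```

```text
t 16.52 pos [0.4624 0.1806 0.1884] w 0.0462 F [-0.  -0.3 -1.3]
shift cm [ 0.15  0.05 13.14] turn [-0.     0.001 -0.002]
scene spice_jar_center 0.86 [189. 190.] [4.296e-01 1.987e-01 3.540e+02 5.600e+02 5.259e-01]
scene spice_jar_center 0.56 [333. 169.] [ 2.847e-01 -1.875e-01  1.440e+02  4.860e+02  2.963e-01]
```

View pics/h_spic_scene.png

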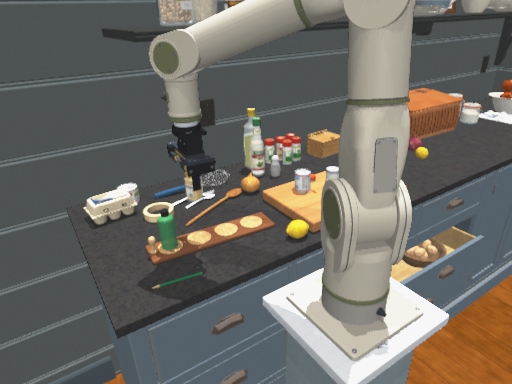

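```bash
python3 - <<'E'
from m import *
p=camera('scene');f=p['frame'].copy()
s=read_state();e=s['ee_pos']
big=cv2.resize(f[100:220,140:250,::-1],None,fx=5,fy=5,interpolation=2)
P=pred(p,spec['spice_jar_center'],e[0],e[1],e[2]-.041)>.5
c=cv2.findContours(cv2.resize(P[100:220,140:250].astype(np.uint8),None,fx=5,fy=5,interpolation=0),0,1)[0]
b2=big.copy();cv2.drawContours(b2,c,-1,(0,0,255),1)
cv2.imwrite('pics/j1.png',np.vstack([b2])[:600])
cv2.imwrite('pics/j2.png',big)
E
```

```text
(no output)
```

View pics/j1.png

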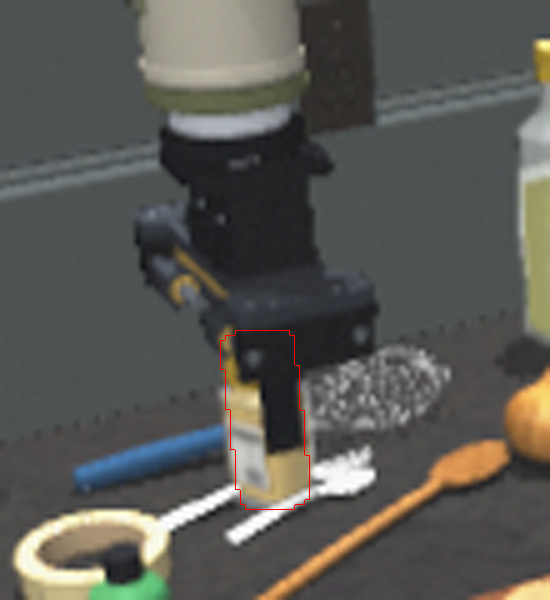

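View pics/j2.png

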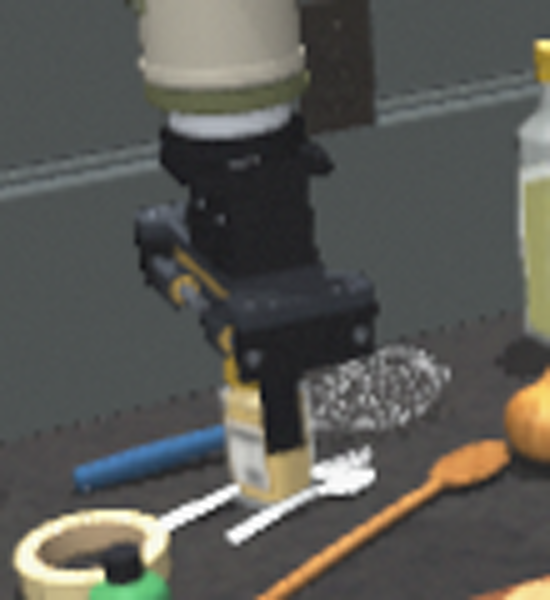

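play_rows([
  [[0.1,0.1,3],[0,0,0],3],
  [[0.1,0.1,7],[0,0,0],3],
  [[0.1,0.1,10],[0,0,0],3],
  [[0.1,0.1,11.7],[0,0,0],3],
  [[0.1,0.1,12.3],[0,0,0],3],
  [[0.1,0.1,12.5],[0,0,0],3],
  [[0.1,0.1,12.5],[0,0,0],3],
  [[0.1,0.1,12.5],[0,0,0],3],
])

```text
time: 17.77
ee_pos: [0.464, 0.1829, 0.0642]
eef_rot: [0.733, 0.68, 0.0, 0.0]
ft_force: [-0.0, 0.2, -0.7]
width: 0.0462
```

```bash
python3 - <<'E'
from m import *
go([.463,.1819,.057])
p=camera('scene');f=p['frame'].copy()
big=cv2.resize(f[150:270,140:250,::-1],None,fx=5,fy=5,interpolation=2)
cv2.imwrite('pics/j3.png',big)
p=camera('top');f=p['frame'].copy()
big=cv2.resize(f[150:270,140:250,::-1],None,fx=5,fy=5,interpolation=2)
cv2.imwrite('pics/j4.png',big)
E
```

```text
t 17.77 pos [0.464  0.1829 0.0642] w 0.0462 F [-0.   0.2 -0.7]
shift cm [-0.11 -0.09  0.72] turn [ 0.001 -0.    -0.001]
```

View pics/j3.png

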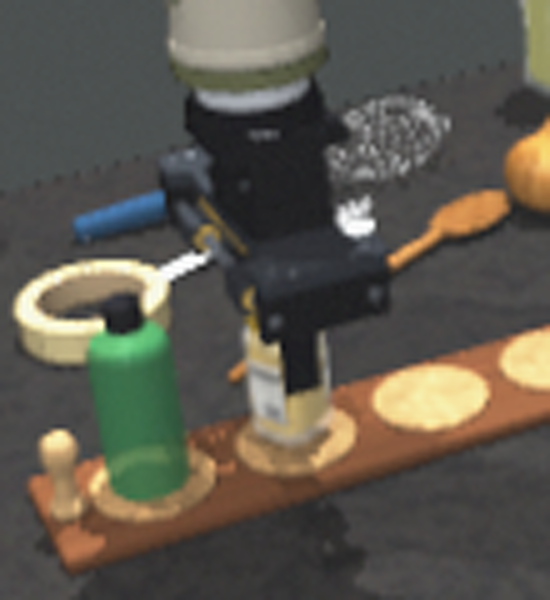

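play_rows([
  [[-0.1,-0.1,0.3],[0,0,0],3],
  [[-0.1,-0.1,0.5],[0,0,0],3],
  [[-0.1,-0.1,0.6],[0,0,0],3],
  [[-0.1,-0.1,0.7],[0,0,0],3],
  [[-0.1,-0.1,0.7],[0,0,0],3],
  [[-0.1,-0.1,0.7],[0,0,0],3],
])

```text
time: 18.62
ee_pos: [0.4625, 0.182, 0.0568]
eef_rot: [0.733, 0.68, 0.0, 0.0]
ft_force: [-1.8, -0.9, 5.9]
width: 0.0463
```

play_rows([
  [[0,0,0],[0,0,0],5.0],
  [[0,0,0],[0,0,0],6.0],
  [[0,0,0],[0,0,0],8.5],
  [[0,0,0],[0,0,0],8.5],
  [[0,0,-0.5],[0,0,0],8.5],
  [[0,0,-4],[0,0,0],8.5],
  [[0,0,-8],[0,0,0],8.5],
  [[0,0,-12],[0,0,0],8.5],
])

```text
time: 19.62
ee_pos: [0.4623, 0.182, 0.1781]
eef_rot: [0.733, 0.68, 0.0, 0.0]
ft_force: [0.7, -0.5, 0.0]
width: 0.0851
```

```bash
python3 - <<'E'
from m import *
go([.501,-.2548,.064])
E
```

```text
t 19.62 pos [0.4623 0.182  0.1781] w 0.0851 F [ 0.7 -0.5  0. ]
shift cm [-43.26   7.16  11.41] turn [ 0. -0. -0.]
```

play_rows([
  [[-3,0.5,0],[0,0,0],8.7],
  [[-8,1.3,0],[0,0,0],8.7],
  [[-13,2.1,0],[0,0,0],8.7],
  [[-18,3,0],[0,0,0],8.7],
  [[-23,3.8,0],[0,0,0],8.7],
  [[-28,4.6,0],[0,0,0],8.7],
  [[-33,5.5,0],[0,0,0],8.7],
  [[-37,6.2,0],[0,0,0],8.7],
])

```text
time: 20.62
ee_pos: [0.4961, -0.194, 0.1769]
eef_rot: [0.734, 0.679, -0.0, 0.0]
ft_force: [1.0, -0.2, 0.4]
width: 0.0874
```

play_rows([
  [[-3.5,0.6,0],[0,0,0],8.7],
  [[-5.5,0.9,0],[0,0,0],8.7],
  [[-6.3,1,0],[0,0,0],8.7],
  [[-6.3,1,0],[0,0,0],8.7],
  [[-6.3,1,0],[0,0,0],8.7],
  [[-6.3,1,0],[0,0,0],8.7],
])

```text
time: 21.38
ee_pos: [0.5016, -0.2544, 0.1767]
eef_rot: [0.733, 0.68, 0.0, 0.0]
ft_force: [0.0, -0.7, -0.1]
width: 0.0868
```

```bash
python3 - <<'E'
from m import *
go([.501,-.2548,.064])
p=camera('top')
for n,z in(('oil_bottle_center',.016),('spice_jar_center',.016)):
  for q in masks_of(p,n)[:2]:
    g=atz(p,q['at'],.08);print(n,np.round(fit(p,q['region'],spec[n],z,g[0],g[1]),4))
p=camera('scene');save(p,'s3.png')
n='food_tin_center'
for q in masks_of(p,n)[:2]:
    g=atz(p,q['at'],.08);print(n,np.round(fit(p,q['region'],spec[n],.038,g[0],g[1]),4))
E
```

```text
t 21.38 pos [ 0.5016 -0.2544  0.1767] w 0.0868 F [ 0.  -0.7 -0.1]
shift cm [-0.05 -0.06 11.27] turn [0.    0.    0.001]
oil_bottle_center [4.703e-01 2.736e-01 2.980e+02 3.100e+02 9.613e-01]
spice_jar_center [4.607e-01 1.804e-01 2.580e+02 2.370e+02 9.112e-01]
food_tin_center [ 5.044e-01 -2.579e-01  3.530e+02  3.590e+02  9.614e-01]
```

View pics/s3.png

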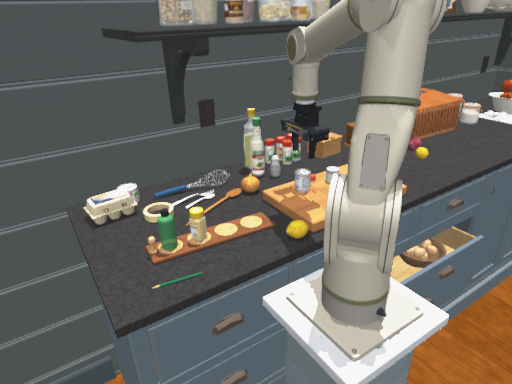

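play_rows([
  [[-0.1,0,4],[0,0,0],8.7],
  [[-0.1,0,8],[0,0,0],8.7],
  [[-0.1,0,10.5],[0,0,0],8.7],
  [[-0.1,0,11.2],[0,0,0],8.7],
  [[-0.1,0,11.3],[0,0,0],8.7],
  [[-0.1,0,11.3],[0,0,0],7],
  [[-0.1,0,11.3],[0,0,0],5.5],
  [[-0.1,0,11.3],[0,0,0],4.5],
], grip_force=25)

```text
time: 22.62
ee_pos: [0.5015, -0.2565, 0.0641]
eef_rot: [0.734, 0.68, 0.0, 0.0]
ft_force: [0.5, 0.5, 0.5]
width: 0.0647
```

play_rows([
  [[0,0,0],[0,0,0],4.5],
  [[0,0,0],[0,0,0],4.5],
  [[0,0,0],[0,0,0],4.5],
  [[0,0,0],[0,0,0],4.5],
  [[0,0,0],[0,0,0],4.5],
  [[0,0,0],[0,0,0],4.5],
])

```text
time: 23.38
ee_pos: [0.5015, -0.2564, 0.0639]
eef_rot: [0.733, 0.68, 0.0, 0.0]
ft_force: [-1.5, -0.5, 5.9]
width: 0.0571
```

```bash
python3 - <<'E'
from m import *
go([.456,.0921,.064-.022])
E
```

```text
t 23.38 pos [ 0.5015 -0.2564  0.0639] w 0.0571 F [-1.5 -0.5  5.9]
shift cm [34.41 -7.18  2.17] turn [ 0.     0.    -0.001]
```

play_rows([
  [[0,0,-1],[0,0,0],4.5],
  [[0,0,-3.5],[0,0,0],4.5],
  [[0.5,0,-6.5],[0,0,0],4.5],
  [[3,-0.6,-8],[0,0,0],4.5],
  [[7,-1.4,-8],[0,0,0],4.5],
  [[11.5,-2.4,-8],[0,0,0],4.5],
  [[16,-3.3,-8],[0,0,0],4.5],
  [[20.5,-4.3,-8],[0,0,0],4.5],
])

```text
time: 24.38
ee_pos: [0.4735, -0.0472, 0.1438]
eef_rot: [0.733, 0.68, -0.0, 0.0]
ft_force: [1.3, 0.5, -1.9]
width: 0.0572
```

play_rows([
  [[4.5,-0.9,0],[0,0,0],4.5],
  [[8.5,-1.8,0],[0,0,0],4.5],
  [[11.5,-2.4,0],[0,0,0],4.5],
  [[13.5,-2.8,0],[0,0,0],4.5],
  [[13.9,-2.9,0],[0,0,0],4.5],
  [[13.9,-2.9,0],[0,0,0],4.5],
  [[13.9,-2.9,0],[0,0,0],4.5],
  [[13.9,-2.9,0],[0,0,0],4.5],
])

```text
time: 25.38
ee_pos: [0.4557, 0.0914, 0.1435]
eef_rot: [0.734, 0.679, -0.0, 0.0]
ft_force: [0.2, -0.7, -1.7]
width: 0.057
```

```bash
python3 - <<'E'
from m import *
go([.456,.0921,.042])
p=camera('scene');f=p['frame'].copy();e=read_state()['ee_pos']
P=pred(p,spec['food_tin_center'],e[0],e[1],e[2]-.026)>.5
c=cv2.findContours(cv2.resize(P[140:260,140:260].astype(np.uint8),None,fx=5,fy=5,interpolation=0),0,1)[0]
b=cv2.resize(f[140:260,140:260,::-1],None,fx=5,fy=5,interpolation=2);cv2.drawContours(b,c,-1,(0,0,255),1)
cv2.imwrite('pics/k1.png',b)
E
```

```text
t 25.38 pos [0.4557 0.0914 0.1435] w 0.057 F [ 0.2 -0.7 -1.7]
shift cm [ 0.07  0.02 10.15] turn [-0.     0.    -0.002]
```

View pics/k1.png

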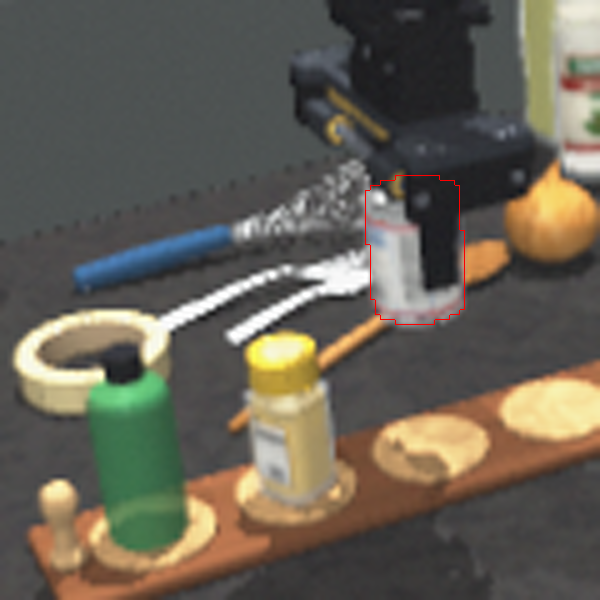

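play_rows([
  [[0,0,3],[0,0,0],4.5],
  [[0,0,6.5],[0,0,0],4.5],
  [[0,0,8.5],[0,0,0],4.5],
  [[0,0,9.3],[0,0,0],4.5],
  [[0,0,9.4],[0,0,0],4.5],
  [[0,0,9.4],[0,0,0],4.5],
])

```text
time: 26.18
ee_pos: [0.4562, 0.0922, 0.0503]
eef_rot: [0.734, 0.68, 0.0, 0.0]
ft_force: [-0.4, 0.1, -1.3]
width: 0.0569
```

```bash
python3 - <<'E'
from m import *
go([.456,.0921,.042])
E
```

```text
t 26.18 pos [0.4562 0.0922 0.0503] w 0.0569 F [-0.4  0.1 -1.3]
shift cm [-0.01 -0.02  0.83] turn [ 0.001 -0.    -0.001]
```

play_rows([
  [[0,0,0.4],[0,0,0],4.5],
  [[0,0,0.6],[0,0,0],4.5],
  [[0,0,0.75],[0,0,0],4.5],
  [[0,0,0.8],[0,0,0],4.5],
  [[0,0,0.8],[0,0,0],4.5],
])

```text
time: 26.8
ee_pos: [0.4556, 0.0921, 0.0418]
eef_rot: [0.733, 0.68, -0.0, 0.0]
ft_force: [-2.5, -0.1, 5.5]
width: 0.0567
```

play_rows([
  [[0,0,0],[0,0,0],6.0],
  [[0,0,0],[0,0,0],7.0],
  [[0,0,0],[0,0,0],8.7],
  [[0,0,0],[0,0,0],8.7],
  [[0,0,-0.5],[0,0,0],8.7],
  [[0,0,-4],[0,0,0],8.7],
  [[0,0,-8],[0,0,0],8.7],
  [[0,0,-12],[0,0,0],8.7],
])

```text
time: 27.8
ee_pos: [0.4554, 0.0923, 0.1631]
eef_rot: [0.733, 0.68, 0.0, 0.0]
ft_force: [0.5, 0.3, -0.5]
width: 0.0867
```

```bash
python3 - <<'E'
from m import *
go([.4936,-.3967,.047])
E
```

```text
t 27.8 pos [0.4554 0.0923 0.1631] w 0.0867 F [ 0.5  0.3 -0.5]
shift cm [-48.48   7.5   11.6 ] turn [ 0. -0. -0.]
```

play_rows([
  [[-3,0.5,0],[0,0,0],8.7],
  [[-8,1.2,0],[0,0,0],8.7],
  [[-13,2,0],[0,0,0],8.7],
  [[-18,2.8,0],[0,0,0],8.7],
  [[-23,3.5,0],[0,0,0],8.7],
  [[-28,4.3,0],[0,0,0],8.7],
  [[-33,5.1,0],[0,0,0],8.7],
  [[-38,5.9,0],[0,0,0],8.7],
])

```text
time: 28.8
ee_pos: [0.4856, -0.2929, 0.162]
eef_rot: [0.733, 0.68, 0.0, 0.0]
ft_force: [0.9, 0.9, -0.4]
width: 0.0871
```

play_rows([
  [[-4.5,0.7,0],[0,0,0],8.7],
  [[-8,1.3,0],[0,0,0],8.7],
  [[-10,1.6,0],[0,0,0],8.7],
  [[-10.5,1.6,0],[0,0,0],8.7],
  [[-10.5,1.6,0],[0,0,0],8.7],
  [[-10.5,1.6,0],[0,0,0],8.7],
  [[-10.5,1.6,0],[0,0,0],8.7],
])

```text
time: 29.68
ee_pos: [0.4938, -0.3964, 0.1618]
eef_rot: [0.733, 0.68, 0.0, 0.0]
ft_force: [-0.8, 1.3, -0.9]
width: 0.087
```

```bash
python3 - <<'E'
from m import *
go([.4936,-.3967,.047])
p=camera('top');save(p,'t4.png')
n='food_tin_center'
for q in masks_of(p,n)[:2]:
    g=atz(p,q['at'],.08);print(n,np.round(fit(p,q['region'],spec[n],.016,g[0],g[1]),4))
p=camera('scene');save(p,'s4.png')
E
```

```text
t 29.68 pos [ 0.4938 -0.3964  0.1618] w 0.087 F [-0.8  1.3 -0.9]
shift cm [-0.03 -0.02 11.48] turn [0. 0. 0.]
food_tin_center [4.534e-01 9.430e-02 3.470e+02 3.330e+02 9.540e-01]
```

View pics/s4.png

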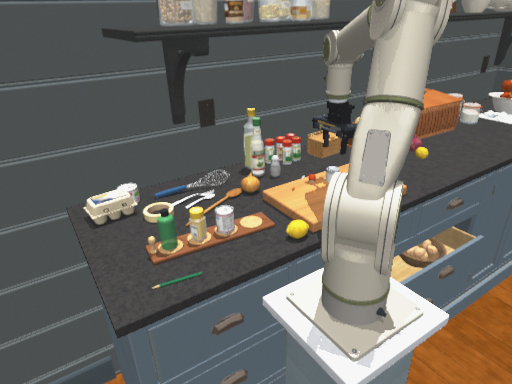

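View pics/t4.png

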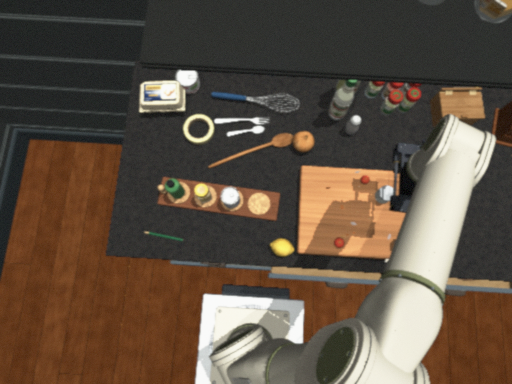

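Bottle, jar and tin stand on discs 1 to 3 (scene pixels around (167,232), (198,225), (225,220)). Next is the pot.

play_rows([
  [[0,0,4],[0,0,0],8.7],
  [[0,0,8],[0,0,0],8.7],
  [[0,0,10.5],[0,0,0],8.7],
  [[0,0,11.4],[0,0,0],8.7],
  [[0,0,11.5],[0,0,0],8.7],
  [[0,0,11.5],[0,0,0],6.5],
  [[0,0,11.5],[0,0,0],5],
  [[0,0,11.5],[0,0,0],3.8],
], grip_force=22)

```text
time: 30.82
ee_pos: [0.4938, -0.3974, 0.0472]
eef_rot: [0.733, 0.68, 0.0, 0.0]
ft_force: [-0.8, 0.6, 0.0]
width: 0.0646
```

play_rows([
  [[0,0,0],[0,0,0],3.8],
  [[0,0,0],[0,0,0],3.8],
  [[0,0,0],[0,0,0],3.8],
  [[0,0,0],[0,0,0],3.8],
  [[0,0,0],[0,0,0],3.8],
  [[0,0,0],[0,0,0],3.8],
])

```text
time: 31.58
ee_pos: [0.4937, -0.3972, 0.0467]
eef_rot: [0.733, 0.68, 0.0, 0.0]
ft_force: [-0.0, 0.4, 2.3]
width: 0.0495
```

```bash
python3 - <<'E'
from m import *
go([.449,.0024,.047-.022])
E
```

```text
t 31.57 pos [ 0.4937 -0.3972  0.0467] w 0.0495 F [-0.   0.4  2.3]
shift cm [39.51 -7.49  2.16] turn [ 0.     0.    -0.001]
```

play_rows([
  [[0,0,-1],[0,0,0],3.8],
  [[0,0,-3.5],[0,0,0],3.8],
  [[0.5,0,-6.5],[0,0,0],3.8],
  [[3,-0.6,-8],[0,0,0],3.8],
  [[7,-1.3,-8],[0,0,0],3.8],
  [[11.5,-2.2,-8],[0,0,0],3.8],
  [[16,-3,-8],[0,0,0],3.8],
  [[20.5,-3.9,-8],[0,0,0],3.8],
])

```text
time: 32.58
ee_pos: [0.4699, -0.1883, 0.1269]
eef_rot: [0.733, 0.68, -0.0, 0.0]
ft_force: [1.2, -0.0, -1.1]
width: 0.0492
```

play_rows([
  [[4.5,-0.9,0],[0,0,0],3.8],
  [[9,-1.7,0],[0,0,0],3.8],
  [[13,-2.5,0],[0,0,0],3.8],
  [[16.5,-3.1,0],[0,0,0],3.8],
  [[18.5,-3.5,0],[0,0,0],3.8],
  [[19,-3.6,0],[0,0,0],3.8],
  [[19,-3.6,0],[0,0,0],3.8],
  [[19,-3.6,0],[0,0,0],3.8],
])

```text
time: 33.58
ee_pos: [0.4489, 0.0014, 0.1265]
eef_rot: [0.734, 0.679, -0.0, 0.0]
ft_force: [-0.6, -0.1, -0.7]
width: 0.0495
```

```bash
python3 - <<'E'
from m import *
go([.449,.0024,.025])
p=camera('scene');f=p['frame'].copy();e=read_state()['ee_pos']
P=pred(p,spec['small_pot_center'],e[0],e[1],e[2]-.009)>.5
c=cv2.findContours(cv2.resize(P[140:260,160:280].astype(np.uint8),None,fx=5,fy=5,interpolation=0),0,1)[0]
b=cv2.resize(f[140:260,160:280,::-1],None,fx=5,fy=5,interpolation=2);cv2.drawContours(b,c,-1,(0,0,255),1)
cv2.imwrite('pics/k2.png',b)
E
```

```text
t 33.58 pos [0.4489 0.0014 0.1265] w 0.0495 F [-0.6 -0.1 -0.7]
shift cm [1.100e-01 1.000e-02 1.015e+01] turn [-0.     0.    -0.002]
```

View pics/k2.png

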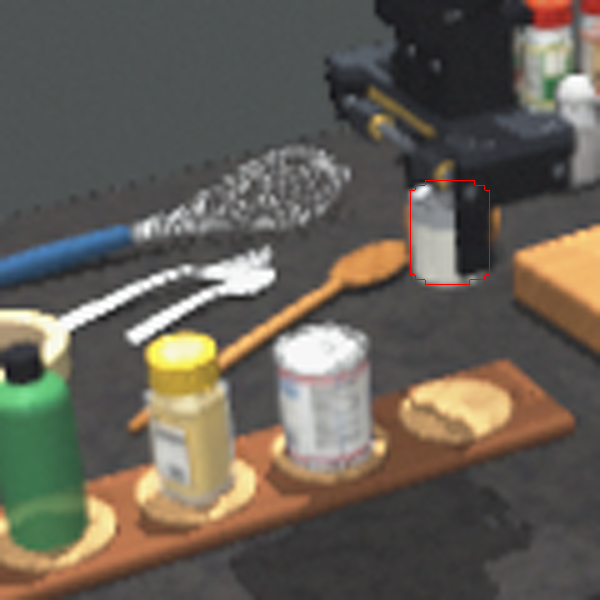

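play_rows([
  [[0,0,3],[0,0,0],3.8],
  [[0,0,6.5],[0,0,0],3.8],
  [[0,0,8.5],[0,0,0],3.8],
  [[0,0,9.3],[0,0,0],3.8],
  [[0,0,9.4],[0,0,0],3.8],
  [[0,0,9.4],[0,0,0],3.8],
])

```text
time: 34.38
ee_pos: [0.4494, 0.0023, 0.0333]
eef_rot: [0.734, 0.68, 0.0, 0.001]
ft_force: [0.2, -0.3, 0.5]
width: 0.0495
```

```bash
python3 - <<'E'
from m import *
go([.449,.0024,.025])
E
```

```text
t 34.38 pos [0.4494 0.0023 0.0333] w 0.0495 F [ 0.2 -0.3  0.5]
shift cm [ 0.01 -0.04  0.83] turn [ 0.001  0.    -0.001]
```

Next I lower the pot the last 8 mm, release it, rise and swing aside toward −y.

play_rows([
  [[0,0,0.4],[0,0,0],3.8],
  [[0,0,0.6],[0,0,0],3.8],
  [[0,0,0.75],[0,0,0],3.8],
  [[0,0,0.8],[0,0,0],3.8],
  [[0,0,0.8],[0,0,0],3.8],
])

```text
time: 35.0
ee_pos: [0.4488, 0.0024, 0.0247]
eef_rot: [0.733, 0.68, -0.0, 0.0]
ft_force: [-1.7, -1.5, 3.2]
width: 0.0497
```

play_rows([
  [[0,0,0],[0,0,0],5.5],
  [[0,0,0],[0,0,0],6.5],
  [[0,0,0],[0,0,0],8.5],
  [[0,0,0],[0,0,0],8.5],
  [[0,0,-0.5],[0,0,0],8.5],
  [[0,0,-4],[0,0,0],8.5],
  [[0,0,-8],[0,0,0],8.5],
  [[0,0,-13],[0,0,0],8.5],
])

```text
time: 36.0
ee_pos: [0.4482, 0.0026, 0.1557]
eef_rot: [0.733, 0.68, -0.0, -0.0]
ft_force: [1.4, -0.4, -0.0]
width: 0.085
```

play_rows([
  [[-3,0,-4],[0,0,0],8.5],
  [[-8,0,-6],[0,0,0],8.5],
  [[-13,0,-6],[0,0,0],8.5],
  [[-18,0,-6],[0,0,0],8.5],
  [[-23,0,-6],[0,0,0],8.5],
  [[-27,0,-6],[0,0,0],8.5],
  [[-28,0,-6],[0,0,0],8.5],
  [[-28,0,-6],[0,0,0],8.5],
])

```text
time: 37.0
ee_pos: [0.4276, -0.2765, 0.2146]
eef_rot: [0.734, 0.68, 0.0, -0.0]
ft_force: [-0.0, 0.3, -0.3]
width: 0.0848
```

```bash
python3 - <<'E'
from m import *
D=dict(zip(spec,[(.4695,.2716),(.463,.1819),(.456,.0921),(.449,.0024)]))
for c in('top','scene'):
  p=camera(c)
  for n in spec:
    for q in masks_of(p,n)[:1]:
      g=atz(p,q['at'],.06);f=fit(p,q['region'],spec[n],.016,g[0],g[1]);print(c,n,round(q['conf'],2),np.round(f,4),'err mm',np.round((np.array(f[:2])-D[n])*1000,1))
  sl=(slice(160,240),slice(145,295)) if c=='top' else (slice(180,270),slice(140,290))
  cv2.imwrite(f'pics/f_{c}.png',cv2.resize(p['frame'][sl][:,:,::-1],None,fx=5,fy=5,interpolation=2))
E
```

```text
top oil_bottle_center 0.54 [4.706e-01 2.724e-01 2.960e+02 3.130e+02 9.457e-01] err mm [1.1 0.8]
top spice_jar_center 0.61 [4.600e-01 1.807e-01 2.410e+02 2.350e+02 9.508e-01] err mm [-3.  -1.2]
top food_tin_center 0.61 [4.542e-01 9.360e-02 3.250e+02 3.330e+02 9.760e-01] err mm [-1.8  1.5]
top small_pot_center 0.78 [4.478e-01 3.000e-03 2.360e+02 2.390e+02 9.710e-01] err mm [-1.2  0.6]
scene oil_bottle_center 0.87 [4.715e-01 2.718e-01 5.970e+02 6.410e+02 9.224e-01] err mm [2.  0.2]
scene spice_jar_center 0.62 [4.579e-01 1.822e-01 5.070e+02 4.700e+02 8.752e-01] err mm [-5.1  0.3]
scene food_tin_center 0.63 [4.546e-01 9.300e-02 4.950e+02 5.010e+02 9.841e-01] err mm [-1.4  0.9]
scene small_pot_center 0.67 [ 4.515e-01 -1.000e-03  2.980e+02  2.970e+02  9.381e-01] err mm [ 2.5 -3.4]
```

View pics/f_top.png

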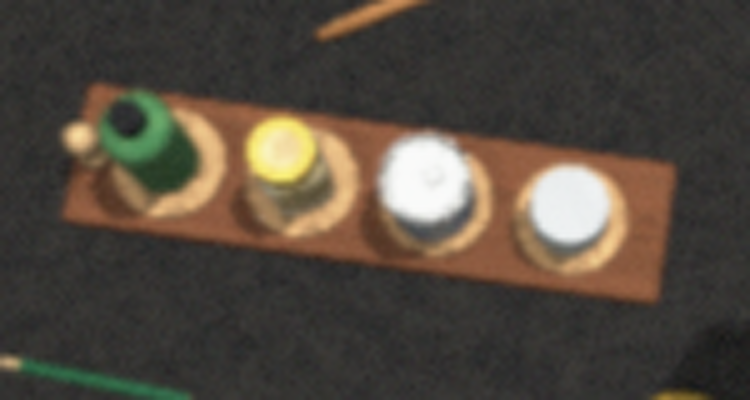

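View pics/f_scene.png

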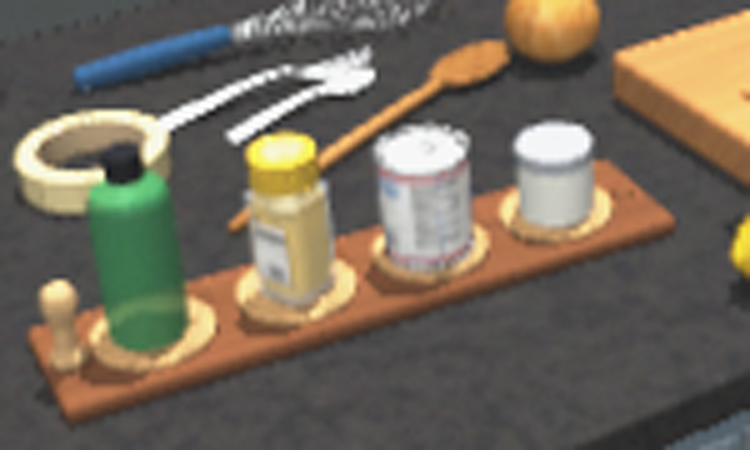

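play_rows([
  [[0,0,0],[0,0,0],8.5],
  [[0,0,0],[0,0,0],8.5],
  [[0,0,0],[0,0,0],8.5],
])

```text
time: 37.88
ee_pos: [0.4275, -0.2768, 0.2145]
eef_rot: [0.733, 0.68, -0.0, 0.0]
ft_force: [0.1, 0.4, 0.8]
width: 0.0851
```

```bash
python3 -c "
from bench import *
print(close_job())"
```

```text
the job is handed in; nothing more can be done
None
```

All four condiments are on their discs in height order and the job is handed in, at about 38 s of the 112 s allowed. The oil bottle stands on disc 1 next to the post, then the spice jar, the tin and the pot. Nothing was knocked over. The gripper ended empty and clear of everything, about 0.28 m from the nearest disc.

**Final check:** both cameras show all four upright in the right order. The fitted centres are about 1–2 mm from the disc centres for the bottle and about 2 mm for the tin.

**Checks that disagreed:**
- **Pot:** the top view puts it about 1 mm off centre, the scene view about 4 mm.
- **Spice jar fit:** it comes out 3 mm (top) to 5 mm (scene) off centre, but its outline does not match a plain 42 mm cylinder well. The gripper let it go within 1 mm of the disc centre.
- **Spice jar width:** the gripper measured 46 mm across it, not the 42 mm given.

I did not correct either offset, because both objects sit well inside their discs.

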